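# Loosen the lamp's knurled retaining ring by two turns

### The arm

A 6-joint arm with a two-finger parallel gripper is mounted at the origin on the work surface. World frame = base frame: x ahead of the robot, y to its left, z up, the work surface at z = 0. Lengths are in m, angles in rad, forces in N, time in s.
With the tool pointing down it reaches from about 0.35 to 0.775 m from the base axis. Payload 5.5 kg.
Tool frame: the origin (TCP) lies midway between the tips of the shut fingers; the grasp point (between the pads) lies 19 mm behind it; z points along the fingers, y is the line along which they close (so a half turn about z gives the same grasp; the last joint's range is limited). The gripper opens to 85 mm and grips with 20 to 120 N. Pads are 22 mm wide; open, the fingers measure 114 mm over their backs; the gripper's body (76 mm by 85 mm) begins 54 mm behind the grasp point. The pads swing forward as they close: fully open they stand 13 mm farther back than shut.
Start: joints at [1.052, 0.313, 0.046, 1.304, 0, 1.431], TCP at [0.213, 0.534, 0.231] pointing down, gripper open.
Joint ranges: [-2.76, 2.76], [-0.86, 1.69], [-1.03, 1.26], [-2.2, 2.34], [-1.47, 1.5], [-3.14, 3.14]. Speed limits (rad/s): [2.57, 2.57, 3.14, 3.14, 3.14, 3.14].

### API

Orientations are given as a unit quaternion [w, x, y, z].
In Python, from workcell import telemetry, imaging, env gives the robot as it stands. The module is installed in compiled form; this text tells all that it offers.
- The arm moves only by the tool step_arm, never from a script. Its argument "moves" is a list of rows, each a list of 3 entries, a list of its own where there are three numbers: the shift along the tool's x, y, z in mm, then the turn, a rotation vector about the tool's x, y, z in rad, then the finger opening in mm, from 0 to 85.4. A call has 1 to 8 rows; each row is the pose to reach, as a shift and turn from the pose commanded when the call began, along the tool's axes at that moment; what a row does not reach only later rows make up. A row lasts 1/12 s, in which the tool goes at most 41.7 mm and 7.16 degrees, less where a joint would pass 70% of its speed; a pose out of reach is approached as far as the arm can. A call with a gripper value outside its range is refused whole. The fingers move at their own pace and stop on an object; "grip_force" is the grip in N (left out, the last holds). Time passes only in rows, so rows that repeat a pose let the fingers close. It gives the time, the measured TCP pose, the force, the opening and the grip force at its end, in the units of the state.
- telemetry.get_state(): the state, without advancing time (a new reading comes with each control period).
- imaging.read_camera(name): name is "side" or "top"; returns the picture (384x512x3 uint8, red, green, blue); there is no depth.
- imaging.camera_params(name): a dict with "camera_matrix" (3x3 intrinsics, pixels), "D" ([k1, k2, p1, p2, k3] as OpenCV has them; the pictures are not rectified), "pose" (4x4, takes a point from camera to world coordinates). Camera axes: x right, y up, looking along -z (the intrinsics and any distortion apply to the point x, -y, -z); pixel columns grow to the right and rows downward; lengths in m; the calibration is good to about 2 mm. A picture is of the moment at which its call begins. camera_params takes no time and is no camera call.
- env.hand_in(): hands the job in; it is judged then, once.
The state is a dict: "clock": time; "joint_pos": joint angles; "qvel": joint speeds; "tau": joint torques, N m; "tcp_pos": TCP position; "orientation": TCP orientation; "wrist_force": force on the tool from outside, world axes, zero at the start; "ft_torque": the same for the moment, N m; "finger_gap": finger opening in m; "grip_force": force on a finger pad.
Only numpy, scipy, OpenCV 4.12 (cv2) and the standard library are available. Lean on these libraries where they do the work, as an engineer would, in place of code of your own. Each camera call takes 0.05 s, during which the arm holds its last target. There are 200 camera calls.

### The job

Two round spot lamps lie face up on the parts stall, each with its glass held by a knurled retaining ring. On the lamp with the crossed guard bars over its glass, loosen the ring by exactly two full turns anticlockwise, rolling it round with a fingertip on its knurled rim, so that its index nub ends above the lug on the housing again, then take the hand away. Do not press on the glass or guard of either lamp, do not turn the other ring, and pick up or disturb nothing else on the stall.

Things in the scene. Friction and masses are not known exactly. Their poses are not given: they have to be found in the camera images.
- guarded_ring (a joint): angle of the knurled ring of the lamp WITH the crossed guard: 0 fully tight (as at the start), growing in rad as it is loosened, anticlockwise from above; 6.283 is one turn, stop at 22. Stiff (0.06 N m, about 1.2 N along the rim), stays where left, climbs 1.5 mm per turn. A fingertip pressed sideways on the rim with a few newtons (3 to 8) and moved along it carries it by friction.
- guarded_ring_mid (a point): point on the upright axis of that steel ring, at mid height of its side (81 mm above the table when tight). Ring 100 mm in diameter over 24 rounded crests, 97 mm in the grooves, 18 mm high (72 to 90 mm above the table when tight), flat top 9 mm wide. Below it the dark housing is narrower (radius 43 mm), fixed on an 85 x 85 x 8 mm plywood foot. Two thin bars cross over the glass.
- guarded_nub (a point): top of the small dark index nub (8 mm wide, 4 mm tall) on the ring's flat top, 44 mm from the axis; turns with the ring. At the start it stands above the lug.
- guarded_lug (a point): tip of the fixed lug on the side of the guarded lamp's housing, 62 mm from the axis, 54 mm above the table (lug 12 mm wide, its top 61 mm above the table, so below the ring).
- guarded_glass (a point): centre of the domed glass of the guarded lamp, 85 mm above the table; glass 76 mm across; the guard's crossed bars above it reach 89 mm above the table, about level with the ring's top.
- guarded_lens: the glass and the crossed guard bars of the guarded lamp; origin at the centre of the lamp's underside, on the table.
- plain_ring_mid (a point): the second lamp, the same size and materials but with bare glass and no crossed guard; point on its ring's axis at mid height of the ring's side. To be left alone.
- plain_nub (a point): top of the index nub of the plain lamp's ring, 44 mm from its axis.
- plain_lens: the glass of the plain lamp; origin at the centre of the lamp's underside, on the table.
- distributor: standing ignition distributor, 84 mm across with its side canister (along its +x), 123 mm tall; origin at its underside. Bystander.
- cap: loose black distributor cap with five towers, 72 mm across, 53 mm tall; origin at its underside. Bystander.
- plug: spark plug lying along its x axis, 74 mm long, 21 mm wide and tall; origin at its underside. Bystander between the lamps.
- wrench: flat wrench lying along its x axis, 160 mm long; nearest the robot. Bystander.
- tin: round tin, 66 mm across, 110 mm tall; origin at its underside. Bystander.
- carton: small cardboard carton, 70 x 100 x 50 mm; origin at its underside. Bystander.
- socket: steel socket, a tube 32 mm across, 40 mm tall; origin at its underside. Bystander.
Things that resemble listed ones, but are neither listed nor needed, are in the scene too. Leave any blue look-alike of the part that bears guarded_ring alone.

How it is judged:
On the way, in this order (a step that is already met when the one before it is completed fails the run):
1. the guarded lamp's ring has been loosened by half a turn, a finger on it (value of joint guarded_ring between 3 and 4.5 rad and contact force between the fingers and guarded_ring above 0.2 N).
2. one full turn, a finger on it (value of joint guarded_ring between 6 and 7.5 rad and contact force between the fingers and guarded_ring above 0.2 N).
3. one and a half turns, a finger on it (value of joint guarded_ring between 9.2 and 10.7 rad and contact force between the fingers and guarded_ring above 0.2 N).
At the end, for the whole second after the job is handed in: the guarded lamp's ring stands at rest two full turns looser than at the start, within 0.45 rad (about 26 degrees); the plain lamp's nub is within 12 mm and every bystander within 30 mm of where it started (value of joint guarded_ring between 12.1164 and 13.0164 rad and velocity of joint guarded_ring between -0.05 and 0.05 rad/s and distance of plain_nub from where it was at the start of the episode below 0.012 m and distance of each of distributor, cap, plug, wrench, tin, carton, socket from where it was at the start of the episode below 0.03 m); the robot touches nothing.
It fails at once if the ring is turned well past two turns (over 2 1/4) (value of joint guarded_ring above 14.1364 rad).
It fails at once if the glass or guard of a lamp is pressed (over 2 N) (contact force between any of the arm, the fingers and guarded_lens above 2 N or contact force between any of the arm, the fingers and plain_lens above 2 N).
It fails at once if the plain lamp's ring is turned (its nub moves over 12 mm) (distance of plain_nub from where it was at the start of the episode above 0.012 m).
It fails at once if a bystander is lifted or moved more than 30 mm (distance of any of distributor, cap, plug, wrench, tin, carton, socket from where it was at the start of the episode above 0.03 m).
It also fails if it takes over 64 s, if anything falls off the work surface, if the arm or the gripper's body presses on something with over 40 N, if the wrist force passes 120 N, or if a joint passes its speed limit or range.

## Working session

There is one attempt and no reset: what is moved stays moved. The work goes in short steps, Python scripts to look and compute and a tool call to move; the robot and the scene stay as the last step left them, time stands still between calls to the robot, and variables do not carry over. Pictures are saved under pics/ and viewed, at most 10 in all, crops included, and the job is handed in when it is done.

Besides the shell and the picture viewer there is one more tool, called after "Call:" by a JSON object that holds its "method" and its "body", one argument or row to a line. step_arm: Moves the arm, as the interface text tells. Its arguments: {"type":"object","properties":{"moves":{"type":"array"},"grip_force":{"type":"number"}},"required":["moves"]}

```bash
mkdir -p pics; python3 - <<'E'
from workcell import telemetry, imaging
import cv2
for n in ("top","side"):
    cv2.imwrite(f"pics/{n}0.png",imaging.read_camera(n)[:,:,::-1])
    p=imaging.camera_params(n);print(p)
print(telemetry.get_state())
E
```

```text
{'camera_matrix': array([[351.81494292,   0.        , 259.52945091],
       [  0.        , 351.81494292, 184.71648507],
       [  0.        ,   0.        ,   1.        ]]), 'D': array([-0.07291998,  0.        ,  0.        ,  0.        ,  0.        ]), 'pose': array([[ 0.01305714,  0.98384935, -0.17852162,  0.3455687 ],
       [-0.99936586,  0.01875516,  0.03026743, -0.02001892],
       [ 0.0331268 ,  0.17801321,  0.98347034,  1.10477545],
       [ 0.        ,  0.        ,  0.        ,  1.        ]])}
{'camera_matrix': array([[363.96657286,   0.        , 254.13153875],
       [  0.        , 363.96657286, 194.69607951],
       [  0.        ,   0.        ,   1.        ]]), 'D': array([-0.08828712,  0.        ,  0.        ,  0.        ,  0.        ]), 'pose': array([[ 0.67709698,  0.46050128, -0.57400196, -0.05497946],
       [-0.73579488,  0.43643982, -0.51780901, -0.58699532],
       [ 0.0120656 ,  0.77295462,  0.63434657,  0.75712788],
       [ 0.        ,  0.        ,  0.        ,  1.        ]])}
{'clock': 0.1, 'joint_pos': array([1.05239781e+00, 3.13950537e-01, 4.50560578e-02, 1.30360450e+00,
       6.11220901e-06, 1.43118937e+00]), 'qvel': array([ 3.06577079e-05, -1.69943221e-03,  1.58046706e-03, -1.55999920e-03,
       -1.69875117e-03,  6.27978575e-04]), 'tau': array([ 2.90753662e-03, -4.81723595e+01,  2.99244708e+01,  1.26588723e-02,
       -1.37147144e-04,  6.94643703e-06]), 'tcp_pos': array([0.21240722, 0.53381872, 0.23046875]), 'orientation': array([-2.77955797e-04,  1.88265446e-01,  9.82117812e-01, -8.04679711e-04]), 'wrist_force': array([ 0.87671828,  0.16819875, -0.27983264]), 'ft_torque': array([ 0.03324375,  0.00403365, -0.02630882]), 'grip_force': 0.0, 'finger_gap': 0.08530361574683705}
```

View pics/top0.png

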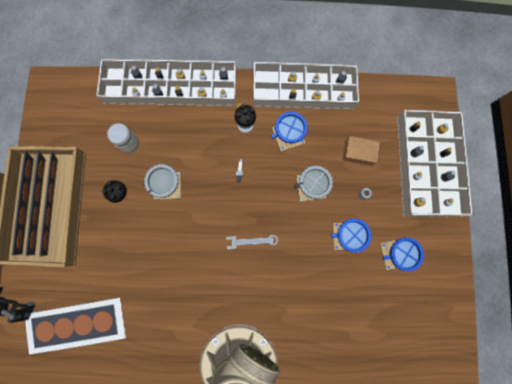

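View pics/side0.png

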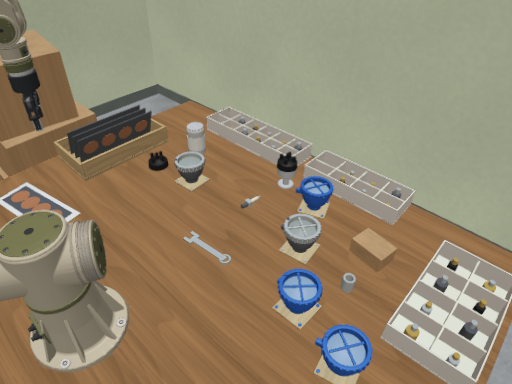

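Candidates in the top view are the grey lamps at (162,181) and (316,183), plus blue look-alikes at (291,128), (354,236) and (406,255). In the side view the grey lamp at (301,230) shows crossing bars, and it corresponds to top (316,183). I'll check that with a close crop.

```bash
cat > h.py <<'E'
import numpy as np, cv2
from workcell import telemetry, imaging
def ray(n,uv):
    p=imaging.camera_params(n); T=np.array(p['pose'])
    q=cv2.undistortPoints(np.array([[uv]],float),p['camera_matrix'],p['D'])[0,0]
    return T[:3,3], T[:3,:3]@np.array([q[0],-q[1],-1])
def onz(n,uv,z):
    o,d=ray(n,uv); return o+d*(z-o[2])/d[2]
def proj(n,P):
    p=imaging.camera_params(n); T=np.array(p['pose'])
    c=(np.atleast_2d(P)-T[:3,3])@T[:3,:3]; c=c*[1,-1,-1]
    return cv2.projectPoints(c,np.zeros(3),np.zeros(3),p['camera_matrix'],p['D'])[0][:,0]
E
python3 - <<'E'
from h import *
t=cv2.imread("pics/top0.png"); s=cv2.imread("pics/side0.png")
f=lambda im,c,r:cv2.resize(im[c[1]-r:c[1]+r,c[0]-r:c[0]+r],(390,290*0+390),interpolation=cv2.INTER_CUBIC)
a=np.hstack([f(t,(316,183),26),f(s,(301,232),32)])
cv2.imwrite("pics/crop0.png",a)
print(onz("top",(316,182),.09),onz("side",(302,228),.09),onz("top",(162,181),.09))
E
```

```text
[ 0.54112596 -0.21828149  0.09      ] [ 0.53381425 -0.22596644  0.09      ] [0.53538432 0.23454744 0.09      ]
```

View pics/crop0.png

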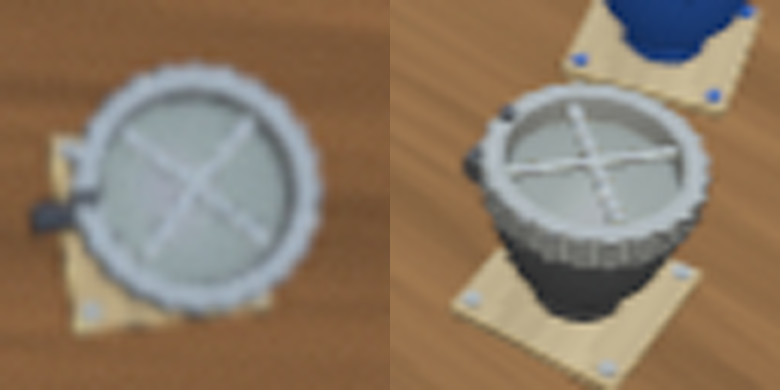

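The left lamp (316,182 in top) has crossed bars, so it is the guarded one. Its lug and nub point to +y (left in the picture). Next I'll refine its axis and lug.

```bash
python3 - <<'E'
from h import *
from scipy.optimize import minimize
im={n:cv2.imread(f"pics/{n}0.png") for n in("top","side")}
g={n:cv2.GaussianBlur(cv2.cvtColor(i,cv2.COLOR_BGR2HSV)[:,:,1].astype(float),(0,0),.7) for n,i in im.items()}
th=np.linspace(0,2*np.pi,180)
def circ(c,r,z):return np.c_[c[0]+r*np.cos(th),c[1]+r*np.sin(th),0*th+z]
def samp(n,P):
    q=proj(n,P).astype(np.float32);return cv2.remap(g[n].astype(np.float32),q[:,0][None],q[:,1][None],1)[0]
# saturation outside - inside of the outer edge, top view: top edge of ring
def cost(c,ns):
    s=0
    for n in ns: s-= np.clip(samp(n,circ(c,.053,.089))-samp(n,circ(c,.046,.09)),-50,90).mean()
    return s
for ns in (("top",),("side",),("top","side")):
    r=min((minimize(cost,x0,args=(ns,),method="Nelder-Mead",options=dict(xatol=1e-4,initial_simplex=[x0,[x0[0]+.004,x0[1]],[x0[0],x0[1]+.004]])) for x0 in([.541,-.218],[.536,-.222])),key=lambda r:r.fun)
    print(ns,r.x,r.fun)
print("crossing",onz("top",(315.6,181.2),.088),onz("side",(302.5,225.8),.088))
print("lug tip",onz("top",(290+32/7.5,157+217/7.5),.058),"nub",onz("top",(290+88/7.5,157+198/7.5),.093))
E
```

```text
('top',) [ 0.54322521 -0.2186862 ] -60.692047119140625
('side',) [ 0.53988936 -0.22118616] -44.48719024658203
('top', 'side') [ 0.54224617 -0.21952579] -99.35835266113281
crossing [ 0.5439035  -0.21751312  0.088     ] [ 0.54311385 -0.22087772  0.088     ]
lug tip [ 0.5338389  -0.15777699  0.058     ] nub [ 0.53553012 -0.17528323  0.093     ]
```

Call:
{"method": "step_arm", "body": {
  "moves": [
    [[0, 0, 0], [0, 0, 0.12], 0],
    [[0, 0, 0], [0, 0, 0.24], 0],
    [[0, 0, 0], [0, 0, 0.36], 0],
    [[0, 0, 0], [0, 0, 0.48], 0],
    [[0, 0, 0], [0, 0, 0.6], 0],
    [[0, 0, 0], [0, 0, 0.72], 0],
    [[0, 0, 0], [0, 0, 0.84], 0],
    [[0, 0, 0], [0, 0, 0.96], 0]
  ],
  "grip_force": 20
}}

```text
clock: 0.77
tcp_pos: [0.2125, 0.534, 0.2308]
orientation: [0.0, 0.623, 0.782, -0.001]
wrist_force: [0.4, -0.0, 0.5]
finger_gap: -0.0005
grip_force: 0.0
```

Call:
{"method": "step_arm", "body": {
  "moves": [
    [[-300, 125, 0], [0, 0, 0.96], 0],
    [[-300, 125, 0], [0, 0, 0.96], 0],
    [[-300, 125, 0], [0, 0, 0.96], 0],
    [[-300, 125, 0], [0, 0, 0.96], 0],
    [[-300, 125, 0], [0, 0, 0.96], 0],
    [[-300, 125, 0], [0, 0, 0.96], 0],
    [[-300, 125, 0], [0, 0, 0.96], 0],
    [[-300, 125, 0], [0, 0, 0.96], 0]
  ]
}}

```text
clock: 1.43
tcp_pos: [0.4043, 0.2686, 0.2311]
orientation: [0.0, 0.914, 0.406, -0.0]
wrist_force: [1.0, 0.4, -0.8]
finger_gap: -0.0001
grip_force: 0.0
```

Call:
{"method": "step_arm", "body": {
  "moves": [
    [[-210, 238, 0], [0, 0, 0.96], 0],
    [[-210, 238, 0], [0, 0, 0.96], 0],
    [[-210, 238, 0], [0, 0, 0.96], 0],
    [[-210, 238, 0], [0, 0, 0.96], 0],
    [[-210, 238, 0], [0, 0, 0.96], 0],
    [[-210, 238, 0], [0, 0, 0.96], 0],
    [[-210, 238, 0], [0, 0, 0.96], 0],
    [[-210, 238, 0], [0, 0, 0.96], 0]
  ]
}}

```text
clock: 2.1
tcp_pos: [0.4412, -0.0474, 0.2311]
orientation: [0.0, 0.998, -0.063, 0.0]
wrist_force: [0.8, -0.1, 0.3]
finger_gap: -0.0004
grip_force: 0.0
```

Call:
{"method": "step_arm", "body": {
  "moves": [
    [[38, 152, 0], [0, 0, 0.074], 0],
    [[38, 152, 0], [0, 0, 0.074], 0],
    [[38, 152, 0], [0, 0, 0.074], 0],
    [[38, 152, 0], [0, 0, 0.074], 0],
    [[38, 152, 157], [0, 0, 0.074], 0],
    [[38, 152, 157], [0, 0, 0.074], 0],
    [[38, 152, 157], [0, 0, 0.074], 0],
    [[38, 152, 157], [0, 0, 0.074], 0]
  ]
}}

```text
clock: 2.77
tcp_pos: [0.4595, -0.199, 0.0711]
orientation: [-0.001, 0.995, -0.096, -0.001]
wrist_force: [0.7, 1.4, -0.6]
finger_gap: 0.0001
grip_force: 0.0
```

```bash
python3 - <<'E'
from h import *
s=telemetry.get_state();print(s['tcp_pos'],s['joint_pos'],s['orientation'],s['wrist_force'])
a=imaging.read_camera("side")[:,:,::-1]; cv2.imwrite("pics/s1.png",cv2.resize(a[130:290,200:400],(800,640))[:600])
E
```

```text
[ 0.4595235  -0.1989638   0.07107586] [-5.69160289e-01  2.83967995e-01 -4.09966466e-01  8.79848203e-01
  1.69030012e-04  2.76464792e+00] [-7.55529433e-04  9.95384076e-01 -9.59599093e-02 -1.29068527e-03] [ 0.68558709  1.39584508 -0.55152931]
```

View pics/s1.png

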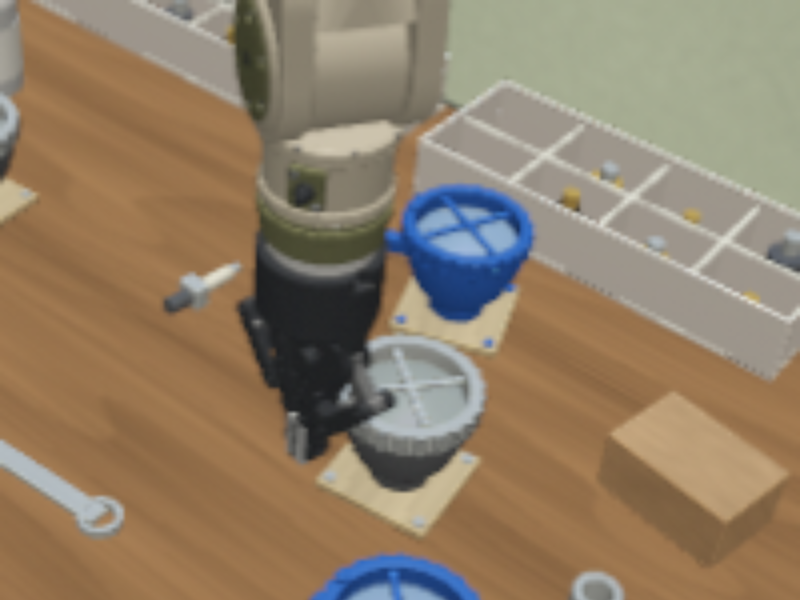

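```bash
python3 - <<'E'
from h import *
from scipy.spatial.transform import Rotation as Ro
s=telemetry.get_state();q=s['orientation'];R=Ro.from_quat(q[[1,2,3,0]]).as_matrix()
L=[(0,0,0),(0,15,0),(0,-15,0),(11,0,0),(-11,0,0),(0,0,-19),(0,0,-73),(0,40,-73),(0,-40,-73),(0,25,-30),(0,-25,-30)]
P=np.array([s['tcp_pos']+R@np.array(l)/1000 for l in L])
for l,p in zip(L,(proj("side",P)-[200,130])*4):print(l,p.round())
a=imaging.read_camera("side")[:,:,::-1]; cv2.imwrite("pics/s2.png",cv2.resize(a[195:260,250:320],(700,650),interpolation=cv2.INTER_CUBIC)[:600])
E
```

```text
(0, 0, 0) [295. 459.]
(0, 15, 0) [310. 473.]
(0, -15, 0) [281. 445.]
(11, 0, 0) [309. 452.]
(-11, 0, 0) [282. 466.]
(0, 0, -19) [297. 438.]
(0, 0, -73) [302. 377.]
(0, 40, -73) [345. 415.]
(0, -40, -73) [262. 341.]
(0, 25, -30) [323. 450.]
(0, -25, -30) [274. 403.]
```

View pics/s2.png

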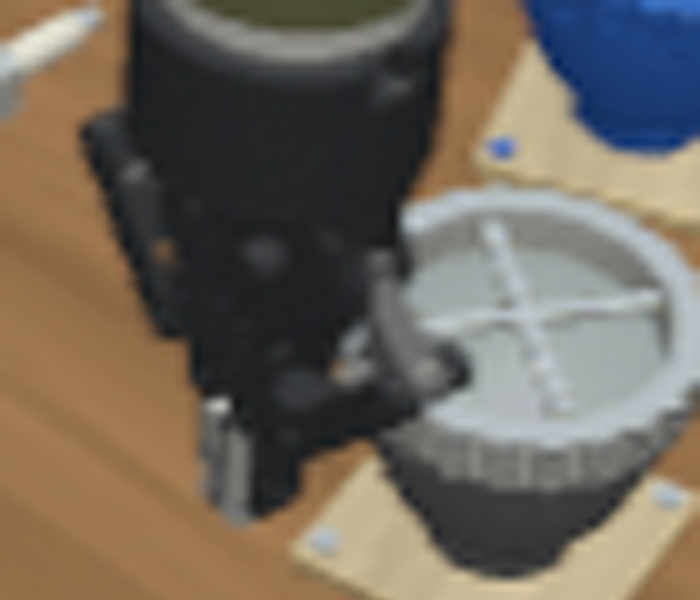

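```bash
cat > w.py <<'E'
from h import *
import sys
from scipy.spatial.transform import Rotation as Ro
s=telemetry.get_state();q=s['orientation'];R=Ro.from_quat(q[[1,2,3,0]]).as_matrix()
C=np.array([float(sys.argv[1]),float(sys.argv[2]),.075])
print("tcp",s['tcp_pos'].round(4),"C in tool mm",(R.T@(C-s['tcp_pos'])*1e3).round(1),"F tool",(R.T@s['wrist_force']).round(1),"J",s['joint_pos'].round(2),"head",np.arctan2(R[1,0],R[0,0]).round(3),"t",s['clock'])
E
python3 w.py .5425 -.2195
```

```text
tcp [ 0.4566 -0.1968  0.0689] C in tool mm [88.6  5.9 -7.1] F tool [-0.5 -1.   0.6] J [-0.57  0.29 -0.41  0.88  0.    2.76] head -0.192 t 2.8667
```

Call:
{"method": "step_arm", "body": {
  "moves": [
    [[0, 6, -5], [0, 0, 0], 0],
    [[12, 6, -5], [0, 0, 0], 0],
    [[18, 6, -5], [0, 0, 0], 0],
    [[21, 6, -5], [0, 0, 0], 0],
    [[22, 6, -5], [0, 0, 0], 0],
    [[22, 6, -5], [0, 0, 0], 0],
    [[22, 6, -5], [0, 0, 0], 0],
    [[22, 6, -5], [0, 0, 0], 0]
  ]
}}

```text
clock: 3.53
tcp_pos: [0.4811, -0.2101, 0.0815]
orientation: [0.001, 0.995, -0.095, -0.0]
wrist_force: [-5.6, 0.2, 4.3]
finger_gap: -0.0005
grip_force: 2.7
```

```bash
python3 w.py .5425 -.2195
```

```text
tcp [ 0.4811 -0.2101  0.0815] C in tool mm [62.1 -2.4  6.5] F tool [-5.6  0.9 -4.3] J [-0.56  0.31 -0.34  0.92 -0.    2.77] head -0.191 t 3.5333
```

Call:
{"method": "step_arm", "body": {
  "moves": [
    [[-3, 0, 0], [0, 0, 0], 0],
    [[-3, 0, 5], [0, 0, 0], 0],
    [[-3, -2, 5], [0, 0, 0], 0],
    [[-3, -2, 5], [0, 0, 0], 0],
    [[-2, -2, 5], [0, 0, 0], 0],
    [[-1, -2, 5], [0, 0, 0], 0],
    [[0, -2, 5], [0, 0, 0], 0],
    [[0, -2, 5], [0, 0, 0], 0]
  ]
}}

```text
clock: 4.2
tcp_pos: [0.4813, -0.2073, 0.0741]
orientation: [-0.0, 0.995, -0.095, -0.001]
wrist_force: [-3.4, 0.7, 2.8]
finger_gap: -0.0
grip_force: 1.9
```

```bash
python3 w.py .5425 -.2195
```

```text
tcp [ 0.4813 -0.2073  0.0741] C in tool mm [62.4  0.3 -1. ] F tool [-3.4 -0.  -2.8] J [-0.56  0.32 -0.35  0.9  -0.    2.77] head -0.191 t 4.2
```

Call:
{"method": "step_arm", "body": {
  "moves": [
    [[1.1, 3.7, 0], [0, 0, -0.06], 0],
    [[1.5, 7.4, 0], [0, 0, -0.12], 0],
    [[2.0, 11, 0], [0, 0, -0.18], 0],
    [[2.8, 14.5, 0], [0, 0, -0.24], 0],
    [[3.7, 18, 0], [0, 0, -0.3], 0],
    [[4.9, 21.5, 0], [0, 0, -0.36], 0],
    [[6.3, 24.9, 0], [0, 0, -0.42], 0],
    [[7.9, 28.2, 0], [0, 0, -0.48], 0]
  ]
}}

```text
clock: 4.87
tcp_pos: [0.4825, -0.2367, 0.0741]
orientation: [-0.0, 0.989, 0.145, -0.002]
wrist_force: [-7.7, -0.2, 5.7]
finger_gap: 0.0001
grip_force: 3.4
```

```bash
python3 w.py .5425 -.2195
```

```text
tcp [ 0.4825 -0.2367  0.0741] C in tool mm [62.4  0.8 -1.1] F tool [-7.5 -2.  -5.7] J [-0.6   0.34 -0.31  0.92 -0.    2.25] head 0.291 t 4.8667
```

Call:
{"method": "step_arm", "body": {
  "moves": [
    [[0.3, 6.2, 0], [0, 0, -0.1], 0],
    [[1.2, 12.3, 0], [0, 0, -0.2], 0],
    [[2.8, 18.3, 0], [0, 0, -0.3], 0],
    [[4.9, 24.1, 0], [0, 0, -0.4], 0],
    [[7.6, 29.7, 0], [0, 0, -0.5], 0],
    [[10.8, 35, 0], [0, 0, -0.6], 0],
    [[14.6, 39.9, 0], [0, 0, -0.7], 0],
    [[18.8, 44.5, 0], [0, 0, -0.8], 0]
  ]
}}

```text
clock: 5.53
tcp_pos: [0.5151, -0.2752, 0.0744]
orientation: [0.0, 0.854, 0.52, -0.0]
wrist_force: [-1.6, -2.1, 1.2]
finger_gap: 0.0002
grip_force: 0.7
```

```bash
python3 w.py .5425 -.2195; python3 - <<'E'
from h import *
a=imaging.read_camera("top")[:,:,::-1];cv2.imwrite("pics/t1.png",cv2.resize(a[150:215,280:350],(560,520),interpolation=cv2.INTER_CUBIC))
E
```

```text
tcp [ 0.5151 -0.2752  0.0744] C in tool mm [62.  -1.3 -0.6] F tool [-2.6 -0.5 -1.2] J [-0.63  0.42 -0.19  0.95 -0.    1.42] head 1.093 t 5.5333
```

View pics/t1.png

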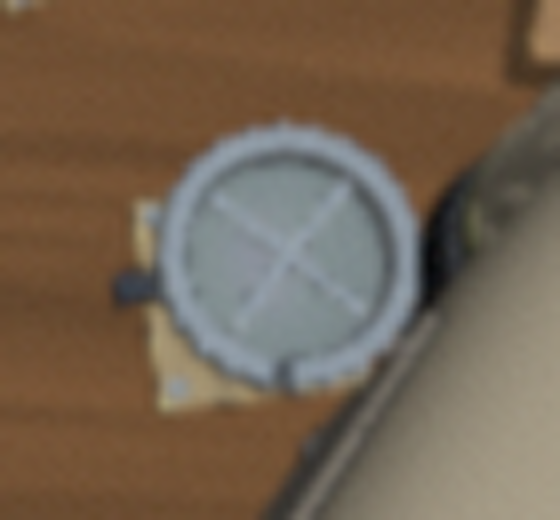

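Call:
{"method": "step_arm", "body": {
  "moves": [
    [[0.9, 6.2, 0], [0, 0, -0.1], 0],
    [[2.0, 12.3, 0], [0, 0, -0.2], 0],
    [[3.6, 18.3, 0], [0, 0, -0.3], 0],
    [[5.8, 24.1, 0], [0, 0, -0.4], 0],
    [[8.6, 29.6, 0], [0, 0, -0.5], 0],
    [[11.9, 34.8, 0], [0, 0, -0.6], 0],
    [[15.7, 39.7, 0], [0, 0, -0.7], 0],
    [[20, 44.2, 0], [0, 0, -0.8], 0]
  ]
}}

```text
clock: 6.25
tcp_pos: [0.5642, -0.2768, 0.0741]
orientation: [0.0, 0.585, 0.811, 0.0]
wrist_force: [0.2, -0.2, 0.1]
finger_gap: -0.0001
grip_force: 0.0
```

```bash
cat > nub.py <<'E'
from h import *
# darkest spot on the ring's flat top, angle from lug direction (anticlockwise)
def nub(C,zt=.092):
    im=cv2.GaussianBlur(imaging.read_camera("top"),(0,0),.6).max(2).astype(np.float32)
    a=np.linspace(0,2*np.pi,361); v=0
    for r in(.043,.045,.047):
        q=proj("top",np.c_[C[0]+r*np.cos(a),C[1]+r*np.sin(a),0*a+zt]).astype(np.float32)
        v=v+cv2.remap(im,q[:,0][None],q[:,1][None],1)[0]/3
    lug=np.arctan2(.0615,-.0085)
    i=np.argsort(v)[:25]
    print("dark angles past lug (deg):",sorted(np.degrees((a[i]-lug)%(2*np.pi)).round().astype(int)),"val",v.min().round(),np.median(v).round())
E
python3 w.py .5425 -.2195; python3 -c "
from nub import *
nub((.5425,-.2195))"
```

```text
tcp [ 0.5642 -0.2768  0.0741] C in tool mm [61.3 -2.6 -0.9] F tool [-0.3  0.2 -0.1] J [-0.58  0.5  -0.07  1.    0.    0.67] head 1.891 t 6.25
dark angles past lug (deg): [np.int64(59), np.int64(60), np.int64(61), np.int64(62), np.int64(63), np.int64(64), np.int64(65), np.int64(66), np.int64(67), np.int64(68), np.int64(73), np.int64(74), np.int64(75), np.int64(76), np.int64(77), np.int64(78), np.int64(79), np.int64(80), np.int64(200), np.int64(201), np.int64(202), np.int64(203), np.int64(204), np.int64(205), np.int64(206)] val 76.0 142.0
```

Call:
{"method": "step_arm", "body": {
  "moves": [
    [[0, -4, 0], [0, 0, 0], 0],
    [[1.4, -4, 0], [0, 0, 0], 0],
    [[1.7, 2, 0], [0, 0, -0.1], 0],
    [[2.6, 7.9, 0], [0, 0, -0.2], 0],
    [[4.1, 13.7, 0], [0, 0, -0.3], 0],
    [[6.1, 19.3, 0], [0, 0, -0.4], 0],
    [[8.7, 24.7, 0], [0, 0, -0.5], 0],
    [[11.8, 29.8, 0], [0, 0, -0.6], 0]
  ]
}}

```text
clock: 6.97
tcp_pos: [0.5884, -0.2574, 0.0744]
orientation: [0.001, 0.32, 0.947, -0.001]
wrist_force: [0.9, -3.7, -0.9]
finger_gap: 0.0002
grip_force: 1.3
```

```bash
python3 w.py .5411 -.2198; python3 -c "
from nub import *
nub((.5411,-.2198))"
```

```text
tcp [ 0.5884 -0.2574  0.0744] C in tool mm [60.4  1.2 -0.7] F tool [-3.  -2.4  0.9] J [-0.54  0.52 -0.03  1.02 -0.    0.12] head 2.489 t 6.9667
dark angles past lug (deg): [np.int64(5), np.int64(6), np.int64(7), np.int64(8), np.int64(9), np.int64(15), np.int64(16), np.int64(17), np.int64(18), np.int64(19), np.int64(20), np.int64(21), np.int64(22), np.int64(23), np.int64(24), np.int64(260), np.int64(261), np.int64(262), np.int64(262), np.int64(263), np.int64(264), np.int64(265), np.int64(266), np.int64(267), np.int64(268)] val 89.0 150.0
```

Call:
{"method": "step_arm", "body": {
  "moves": [
    [[0.7, 6, 0], [0, 0, -0.1], 0],
    [[1.6, 11.9, 0], [0, 0, -0.2], 0],
    [[3.0, 17.7, 0], [0, 0, -0.3], 0],
    [[5.0, 23.4, 0], [0, 0, -0.4], 0],
    [[7.5, 28.8, 0], [0, 0, -0.5], 0],
    [[10.6, 34, 0], [0, 0, -0.6], 0],
    [[14.1, 38.9, 0], [0, 0, -0.7], 0],
    [[18.1, 43.3, 0], [0, 0, -0.8], 0]
  ]
}}

```text
clock: 7.68
tcp_pos: [0.6008, -0.2113, 0.0746]
orientation: [0.001, -0.073, 0.997, -0.0]
wrist_force: [2.5, -1.1, -0.1]
finger_gap: -0.0001
grip_force: 1.2
```

```bash
python3 w.py .5408 -.2195; python3 - <<'E'
from h import *
a=imaging.read_camera("top")[:,:,::-1];cv2.imwrite("pics/t2.png",cv2.resize(a[150:215,280:350],(560,520),interpolation=cv2.INTER_CUBIC))
E
```

```text
tcp [ 0.6008 -0.2113  0.0746] C in tool mm [60.6  0.7 -0.5] F tool [-2.3 -1.5  0.1] J [-0.46  0.51 -0.05  1.01  0.   -0.61] head -2.995 t 7.6833
```

View pics/t2.png

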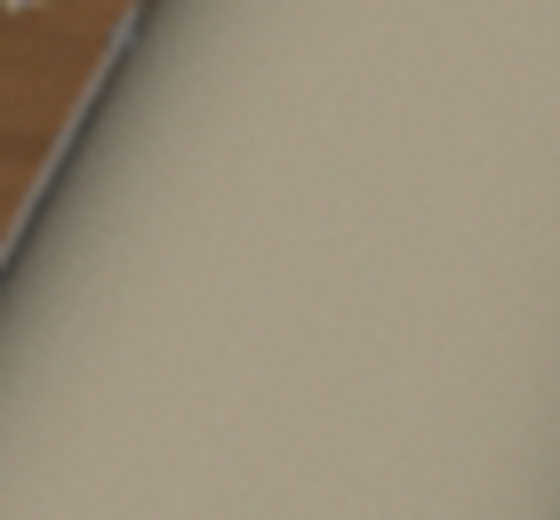

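Call:
{"method": "step_arm", "body": {
  "moves": [
    [[1.0, 6, 0], [0, 0, -0.1], 0],
    [[2.0, 11.9, 0], [0, 0, -0.2], 0],
    [[3.4, 17.7, 0], [0, 0, -0.3], 0],
    [[5.4, 23.4, 0], [0, 0, -0.4], 0],
    [[7.9, 28.8, 0], [0, 0, -0.5], 0],
    [[11, 34, 0], [0, 0, -0.6], 0],
    [[14.5, 38.9, 0], [0, 0, -0.7], 0],
    [[18.5, 43.3, 0], [0, 0, -0.8], 0]
  ]
}}

```text
clock: 8.4
tcp_pos: [0.5759, -0.1703, 0.0747]
orientation: [0.001, -0.456, 0.89, -0.0]
wrist_force: [2.5, 1.8, 0.3]
finger_gap: -0.0001
grip_force: 1.3
```

```bash
python3 w.py .5408 -.2195
```

```text
tcp [ 0.5759 -0.1703  0.0747] C in tool mm [60.4 -0.3 -0.4] F tool [-2.9 -1.  -0.2] J [-0.42  0.45 -0.15  0.97  0.   -1.37] head -2.195 t 8.4
```

Call:
{"method": "step_arm", "body": {
  "moves": [
    [[1.0, 6, 0], [0, 0, -0.1], 0],
    [[2.0, 11.9, 0], [0, 0, -0.2], 0],
    [[3.5, 17.7, 0], [0, 0, -0.3], 0],
    [[5.5, 23.3, 0], [0, 0, -0.4], 0],
    [[8.1, 28.7, 0], [0, 0, -0.5], 0],
    [[11.3, 33.8, 0], [0, 0, -0.6], 0],
    [[14.9, 38.6, 0], [0, 0, -0.7], 0],
    [[19, 43, 0], [0, 0, -0.8], 0]
  ]
}}

```text
clock: 9.07
tcp_pos: [0.5289, -0.1602, 0.0746]
orientation: [-0.001, 0.766, -0.642, -0.0]
wrist_force: [0.3, 2.2, 1.9]
finger_gap: 0.0
grip_force: 1.1
```

```bash
python3 w.py .5408 -.2195
```

```text
tcp [ 0.5289 -0.1602  0.0746] C in tool mm [60.5 -1.4 -0.5] F tool [-2.1 -0.7 -1.9] J [-0.44  0.37 -0.28  0.93  0.   -2.19] head -1.395 t 9.0667
```

Call:
{"method": "step_arm", "body": {
  "moves": [
    [[1.0, 5.1, 0], [0, 0, -0.085], 0],
    [[1.8, 10.2, 0], [0, 0, -0.17], 0],
    [[2.9, 15.1, 0], [0, 0, -0.255], 0],
    [[4.5, 20, 0], [0, 0, -0.34], 0],
    [[6.6, 24.7, 0], [0, 0, -0.425], 0],
    [[8.9, 29.2, 0], [0, 0, -0.51], 0],
    [[11.7, 33.4, 0], [0, 0, -0.595], 0],
    [[14.8, 37.4, 0], [0, 0, -0.68], 0]
  ]
}}

```text
clock: 9.73
tcp_pos: [0.4936, -0.1813, 0.0742]
orientation: [-0.001, 0.937, -0.35, -0.001]
wrist_force: [-0.6, 3.8, 2.3]
finger_gap: -0.0003
grip_force: 1.2
```

```bash
python3 w.py .5408 -.2195; python3 -c "
from nub import *
nub((.541,-.2195))"
```

```text
tcp [ 0.4936 -0.1813  0.0742] C in tool mm [60.7 -2.2 -1. ] F tool [-3.  -2.5 -2.3] J [-0.51  0.32 -0.34  0.91  0.   -2.93] head -0.716 t 9.7333
dark angles past lug (deg): [np.int64(294), np.int64(295), np.int64(296), np.int64(297), np.int64(298), np.int64(299), np.int64(300), np.int64(301), np.int64(302), np.int64(303), np.int64(304), np.int64(305), np.int64(306), np.int64(307), np.int64(341), np.int64(342), np.int64(343), np.int64(344), np.int64(345), np.int64(346), np.int64(347), np.int64(348), np.int64(349), np.int64(350), np.int64(351)] val 82.0 167.0
```

Call:
{"method": "step_arm", "body": {
  "moves": [
    [[-10, 0, 0], [0, 0, 0], 0],
    [[-25, 0, 0], [0, 0, 0], 0],
    [[-25, 0, -30], [0, 0, 0.12], 0],
    [[-25, 0, -60], [0, 0, 0.24], 0],
    [[-25, 0, -60], [0, 0, 0.36], 0],
    [[-25, 0, -60], [0, 0, 0.48], 0],
    [[-25, 0, -60], [0, 0, 0.6], 0],
    [[-25, 0, -60], [0, 0, 0.72], 0]
  ]
}}

```text
clock: 10.45
tcp_pos: [0.4759, -0.1655, 0.1346]
orientation: [-0.0, 0.75, -0.662, 0.0]
wrist_force: [-0.6, -0.9, -1.3]
finger_gap: 0.0001
grip_force: 0.0
```

Call:
{"method": "step_arm", "body": {
  "moves": [
    [[0, 0, 0], [0, 0, 0.96], 0],
    [[0, 0, 0], [0, 0, 0.96], 0],
    [[0, 0, 0], [0, 0, 0.96], 0],
    [[0, 0, 0], [0, 0, 0.96], 0],
    [[0, 0, 0], [0, 0, 0.96], 0],
    [[0, 0, 0], [0, 0, 0.96], 0],
    [[0, 0, 0], [0, 0, 0.96], 0],
    [[0, 0, 0], [0, 0, 0.96], 0]
  ]
}}

```text
clock: 11.12
tcp_pos: [0.4757, -0.1654, 0.1342]
orientation: [-0.0, -0.359, 0.933, 0.0]
wrist_force: [0.3, 0.1, -0.3]
finger_gap: -0.0002
grip_force: 0.0
```

Call:
{"method": "step_arm", "body": {
  "moves": [
    [[0, 0, 0], [0, 0, 0.96], 0],
    [[0, 0, 0], [0, 0, 0.96], 0],
    [[0, 0, 0], [0, 0, 0.96], 0],
    [[0, 0, 0], [0, 0, 0.96], 0],
    [[0, 0, 0], [0, 0, 0.96], 0],
    [[0, 0, 0], [0, 0, 0.96], 0],
    [[0, 0, 0], [0, 0, 0.96], 0],
    [[0, 0, 0], [0, 0, 0.96], 0]
  ]
}}

```text
clock: 11.78
tcp_pos: [0.4757, -0.1654, 0.1342]
orientation: [-0.0, 0.112, 0.994, 0.0]
wrist_force: [-0.7, 0.9, -0.1]
finger_gap: -0.0003
grip_force: 0.0
```

Call:
{"method": "step_arm", "body": {
  "moves": [
    [[0, 0, 0], [0, 0, 0.96], 0],
    [[0, 0, 0], [0, 0, 0.96], 0],
    [[0, 0, 0], [0, 0, 0.96], 0],
    [[0, 0, 0], [0, 0, 0.96], 0],
    [[0, 0, 0], [0, 0, 0.96], 0],
    [[0, 0, 0], [0, 0, 0.96], 0],
    [[0, 0, 0], [0, 0, 0.96], 0],
    [[0, 0, 0], [0, 0, 0.96], 0]
  ]
}}

```text
clock: 12.45
tcp_pos: [0.4757, -0.1654, 0.1342]
orientation: [-0.0, 0.558, 0.83, -0.0]
wrist_force: [0.4, -0.2, -0.1]
finger_gap: -0.0001
grip_force: 0.0
```

Call:
{"method": "step_arm", "body": {
  "moves": [
    [[0, 0, 0], [0, 0, 0.96], 0],
    [[0, 0, 0], [0, 0, 0.96], 0],
    [[0, 0, 0], [0, 0, 0.96], 0],
    [[0, 0, 0], [0, 0, 0.96], 0],
    [[0, 0, 0], [0, 0, 0.96], 0],
    [[0, 0, 0], [0, 0, 0.96], 0],
    [[0, 0, 0], [0, 0, 0.96], 0],
    [[0, 0, 0], [0, 0, 0.96], 0]
  ]
}}

```text
clock: 13.12
tcp_pos: [0.4757, -0.1654, 0.1342]
orientation: [-0.0, 0.878, 0.478, -0.0]
wrist_force: [-0.4, 0.5, 0.6]
finger_gap: 0.0
grip_force: 0.0
```

Call:
{"method": "step_arm", "body": {
  "moves": [
    [[0, 0, 0], [0, 0, 0.96], 0],
    [[0, 0, 0], [0, 0, 0.96], 0],
    [[0, 0, 0], [0, 0, 0.96], 0],
    [[0, 0, 0], [0, 0, 0.96], 0],
    [[0, 0, 0], [0, 0, 0.96], 0],
    [[0, 0, 0], [0, 0, 0.96], 0],
    [[0, 0, 0], [0, 0, 0.96], 0],
    [[0, 0, 0], [0, 0, 0.96], 0]
  ]
}}

```text
clock: 13.78
tcp_pos: [0.4757, -0.1654, 0.1342]
orientation: [-0.0, 1.0, 0.018, -0.0]
wrist_force: [-0.0, 0.2, -0.6]
finger_gap: 0.0001
grip_force: 0.0
```

```bash
python3 w.py .5408 -.2195; python3 - <<'E'
from nub import *
nub((.541,-.2195))
a=imaging.read_camera("top")[:,:,::-1];cv2.imwrite("pics/t3.png",cv2.resize(a[150:215,280:350],(560,520),interpolation=cv2.INTER_CUBIC))
E
```

```text
tcp [ 0.4757 -0.1654  0.1342] C in tool mm [63.1 56.4 59.2] F tool [-0.  -0.2  0.6] J [-0.49  0.23 -0.31  1.03 -0.    2.61] head 0.037 t 13.7833
dark angles past lug (deg): [np.int64(309), np.int64(310), np.int64(311), np.int64(312), np.int64(313), np.int64(314), np.int64(315), np.int64(316), np.int64(317), np.int64(318), np.int64(319), np.int64(320), np.int64(321), np.int64(322), np.int64(323), np.int64(324), np.int64(325), np.int64(326), np.int64(327), np.int64(328), np.int64(329), np.int64(330), np.int64(331), np.int64(332), np.int64(333)] val 94.0 173.0
```

View pics/t3.png

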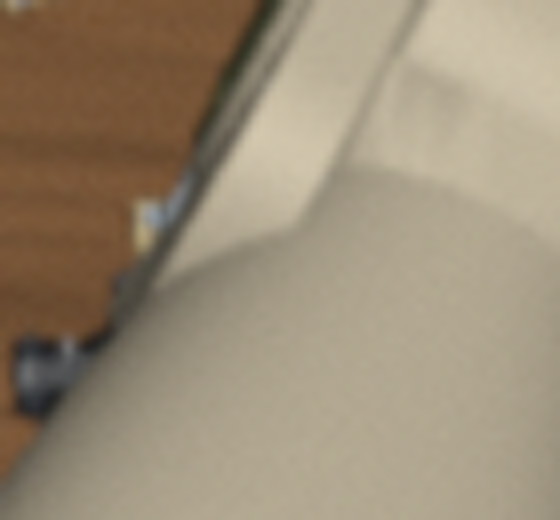

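```bash
cat > prof.py <<'E'
from h import *
def prof(n,zt,C=(.5408,-.2195)):
    im=cv2.GaussianBlur(imaging.read_camera(n),(0,0),.5).max(2).astype(np.float32)
    lug=np.arctan2(.0615,-.0085)
    d=np.arange(0,360,10); a=lug+np.radians(d); v=[]
    for r in(.042,.0445,.047):
        q=proj(n,np.c_[C[0]+r*np.cos(a),C[1]+r*np.sin(a),0*a+zt]).astype(np.float32)
        v.append(cv2.remap(im,q[:,0][None],q[:,1][None],1)[0])
    print(n,dict(zip(d.tolist(),np.mean(v,0).astype(int).tolist())))
E
python3 -c "
from prof import *
prof('side',.093)
a=imaging.read_camera('side')[:,:,::-1]; cv2.imwrite('pics/s3.png',cv2.resize(a[195:260,250:335],(765,585),interpolation=cv2.INTER_CUBIC))"
```

```text
side {0: 175, 10: 174, 20: 180, 30: 180, 40: 179, 50: 181, 60: 183, 70: 185, 80: 187, 90: 188, 100: 188, 110: 189, 120: 189, 130: 185, 140: 187, 150: 187, 160: 189, 170: 188, 180: 188, 190: 184, 200: 179, 210: 180, 220: 181, 230: 182, 240: 178, 250: 176, 260: 178, 270: 184, 280: 184, 290: 176, 300: 147, 310: 151, 320: 171, 330: 176, 340: 173, 350: 175}
```

Call:
{"method": "step_arm", "body": {
  "moves": [
    [[-17, 37, 0], [0, 0, 0.12], 0],
    [[-17, 37, 0], [0, 0, 0.237], 0],
    [[-17, 37, 30], [0, 0, 0.237], 0],
    [[-17, 37, 59], [0, 0, 0.237], 0],
    [[-17, 37, 59], [0, 0, 0.237], 0],
    [[-7, 39.5, 59], [0, 0, 0.237], 0],
    [[0, 41, 59], [0, 0, 0.237], 0],
    [[2, 41.7, 59], [0, 0, 0.237], 0]
  ]
}}

```text
clock: 14.65
tcp_pos: [0.4813, -0.2078, 0.0766]
orientation: [0.0, 0.996, -0.094, -0.0]
wrist_force: [-5.7, 1.1, 1.6]
finger_gap: 0.0001
grip_force: 2.5
```

```bash
python3 w.py .5408 -.2195
```

```text
tcp [ 0.4813 -0.2078  0.0766] C in tool mm [60.6  0.4  1.6] F tool [-5.8 -0.  -1.6] J [-0.56  0.32 -0.35  0.91 -0.    2.77] head -0.188 t 14.65
```

Call:
{"method": "step_arm", "body": {
  "moves": [
    [[0.3, 6, 0], [0, 0, -0.1], 0],
    [[1.2, 11.9, 0], [0, 0, -0.2], 0],
    [[2.7, 17.7, 0], [0, 0, -0.3], 0],
    [[4.7, 23.4, 0], [0, 0, -0.4], 0],
    [[7.3, 28.8, 0], [0, 0, -0.5], 0],
    [[10.5, 34, 0], [0, 0, -0.6], 0],
    [[14.1, 38.8, 0], [0, 0, -0.7], 0],
    [[18.2, 43.2, 0], [0, 0, -0.8], 0]
  ]
}}

```text
clock: 15.32
tcp_pos: [0.4905, -0.254, 0.0767]
orientation: [0.001, 0.953, 0.304, -0.0]
wrist_force: [-3.0, -1.0, 0.4]
finger_gap: 0.0001
grip_force: 1.5
```

```bash
python3 w.py .5408 -.2195; python3 -c "
from prof import *
prof('top',.093)"
```

```text
tcp [ 0.4905 -0.254   0.0767] C in tool mm [61.   0.9  1.6] F tool [-3.  -0.9 -0.4] J [-0.62  0.36 -0.28  0.93 -0.    1.9 ] head 0.617 t 15.3167
top {0: 160, 10: 165, 20: 161, 30: 159, 40: 159, 50: 150, 60: 155, 70: 149, 80: 142, 90: 149, 100: 137, 110: 105, 120: 24, 130: 45, 140: 61, 150: 67, 160: 70, 170: 73, 180: 85, 190: 143, 200: 150, 210: 154, 220: 151, 230: 151, 240: 152, 250: 150, 260: 152, 270: 146, 280: 151, 290: 150, 300: 149, 310: 151, 320: 154, 330: 158, 340: 149, 350: 108}
```

Call:
{"method": "step_arm", "body": {
  "moves": [
    [[0.8, 6, 0], [0, 0, -0.1], 0],
    [[1.8, 11.9, 0], [0, 0, -0.2], 0],
    [[3.3, 17.7, 0], [0, 0, -0.3], 0],
    [[5.3, 23.4, 0], [0, 0, -0.4], 0],
    [[7.9, 28.8, 0], [0, 0, -0.5], 0],
    [[11.1, 34, 0], [0, 0, -0.6], 0],
    [[14.7, 38.8, 0], [0, 0, -0.7], 0],
    [[18.8, 43.2, 0], [0, 0, -0.8], 0]
  ]
}}

```text
clock: 16.03
tcp_pos: [0.5316, -0.2798, 0.0769]
orientation: [0.002, 0.76, 0.649, -0.001]
wrist_force: [-0.9, -4.8, 0.0]
finger_gap: 0.0002
grip_force: 1.8
```

```bash
python3 w.py .5408 -.2195; python3 -c "
from prof import *
prof('top',.094)"
```

```text
tcp [ 0.5316 -0.2798  0.0769] C in tool mm [61.  -0.4  1.7] F tool [-4.8 -0.2 -0. ] J [-0.62  0.45 -0.15  0.97 -0.    1.11] head 1.414 t 16.0333
top {0: 158, 10: 156, 20: 156, 30: 136, 40: 108, 50: 149, 60: 151, 70: 143, 80: 138, 90: 135, 100: 80, 110: 72, 120: 86, 130: 93, 140: 94, 150: 95, 160: 103, 170: 126, 180: 137, 190: 141, 200: 145, 210: 144, 220: 143, 230: 145, 240: 147, 250: 145, 260: 145, 270: 142, 280: 144, 290: 145, 300: 145, 310: 146, 320: 148, 330: 154, 340: 153, 350: 154}
```

Call:
{"method": "step_arm", "body": {
  "moves": [
    [[0.5, 6, 0], [0, 0, -0.1], 0],
    [[1.5, 11.9, 0], [0, 0, -0.2], 0],
    [[3.1, 17.7, 0], [0, 0, -0.3], 0],
    [[5.2, 23.4, 0], [0, 0, -0.4], 0],
    [[7.8, 28.8, 0], [0, 0, -0.5], 0],
    [[11, 34, 0], [0, 0, -0.6], 0],
    [[14.7, 38.8, 0], [0, 0, -0.7], 0],
    [[18.8, 43.2, 0], [0, 0, -0.8], 0]
  ]
}}

```text
clock: 16.75
tcp_pos: [0.5782, -0.2675, 0.0771]
orientation: [0.002, 0.448, 0.894, -0.001]
wrist_force: [0.4, -3.0, 0.5]
finger_gap: 0.0003
grip_force: 1.3
```

```bash
python3 w.py .5408 -.2195; python3 -c "
from prof import *
prof('top',.094)"
```

```text
tcp [ 0.5782 -0.2675  0.0771] C in tool mm [60.8 -1.2  1.8] F tool [-2.6 -1.5 -0.5] J [-0.56  0.51 -0.05  1.01 -0.    0.37] head 2.212 t 16.75
top {0: 153, 10: 151, 20: 148, 30: 105, 40: 103, 50: 94, 60: 119, 70: 133, 80: 144, 90: 151, 100: 155, 110: 157, 120: 159, 130: 160, 140: 159, 150: 160, 160: 158, 170: 158, 180: 155, 190: 151, 200: 145, 210: 136, 220: 122, 230: 100, 240: 98, 250: 109, 260: 141, 270: 138, 280: 140, 290: 142, 300: 142, 310: 143, 320: 147, 330: 146, 340: 148, 350: 149}
```

Call:
{"method": "step_arm", "body": {
  "moves": [
    [[1.0, 6, 0], [0, 0, -0.1], 0],
    [[2.1, 11.9, 0], [0, 0, -0.2], 0],
    [[3.6, 17.7, 0], [0, 0, -0.3], 0],
    [[5.7, 23.3, 0], [0, 0, -0.4], 0],
    [[8.3, 28.7, 0], [0, 0, -0.5], 0],
    [[11.5, 33.8, 0], [0, 0, -0.6], 0],
    [[15.2, 38.5, 0], [0, 0, -0.7], 0],
    [[19.3, 42.9, 0], [0, 0, -0.8], 0]
  ]
}}

```text
clock: 17.47
tcp_pos: [0.6011, -0.2255, 0.0771]
orientation: [0.002, 0.065, 0.998, -0.001]
wrist_force: [1.5, -1.9, 1.0]
finger_gap: 0.0002
grip_force: 0.9
```

```bash
python3 w.py .5408 -.2195; python3 -c "
from prof import *
prof('side',.094)"
```

```text
tcp [ 0.6011 -0.2255  0.0771] C in tool mm [60.5 -1.9  1.8] F tool [-1.7 -1.6 -1. ] J [-0.48  0.52 -0.03  1.02  0.   -0.35] head 3.012 t 17.4667
side {0: 174, 10: 178, 20: 178, 30: 175, 40: 189, 50: 180, 60: 183, 70: 189, 80: 188, 90: 186, 100: 190, 110: 192, 120: 192, 130: 146, 140: 166, 150: 189, 160: 189, 170: 189, 180: 186, 190: 185, 200: 180, 210: 184, 220: 181, 230: 180, 240: 177, 250: 171, 260: 171, 270: 185, 280: 185, 290: 182, 300: 180, 310: 172, 320: 173, 330: 172, 340: 170, 350: 177}
```

Call:
{"method": "step_arm", "body": {
  "moves": [
    [[1.4, 6, 0], [0, 0, -0.1], 0],
    [[2.7, 11.9, 0], [0, 0, -0.2], 0],
    [[4.3, 17.6, 0], [0, 0, -0.3], 0],
    [[6.4, 23.2, 0], [0, 0, -0.4], 0],
    [[9.1, 28.5, 0], [0, 0, -0.5], 0],
    [[12.4, 33.5, 0], [0, 0, -0.6], 0],
    [[16.1, 38.2, 0], [0, 0, -0.7], 0],
    [[20.2, 42.5, 0], [0, 0, -0.8], 0]
  ]
}}

```text
clock: 18.18
tcp_pos: [0.5863, -0.1799, 0.0769]
orientation: [0.002, -0.328, 0.945, -0.001]
wrist_force: [2.8, -0.0, 1.5]
finger_gap: -0.0002
grip_force: 1.1
```

```bash
python3 w.py .5408 -.2195; python3 -c "
from prof import *
prof('side',.094)"
```

```text
tcp [ 0.5863 -0.1799  0.0769] C in tool mm [60.2 -2.8  1.7] F tool [-2.2 -1.8 -1.5] J [-0.43  0.47 -0.11  0.98  0.   -1.1 ] head -2.472 t 18.1833
side {0: 170, 10: 180, 20: 178, 30: 176, 40: 186, 50: 181, 60: 181, 70: 187, 80: 186, 90: 187, 100: 190, 110: 192, 120: 190, 130: 185, 140: 190, 150: 188, 160: 188, 170: 186, 180: 114, 190: 174, 200: 183, 210: 183, 220: 179, 230: 178, 240: 177, 250: 177, 260: 181, 270: 185, 280: 183, 290: 167, 300: 163, 310: 162, 320: 158, 330: 171, 340: 175, 350: 176}
```

Call:
{"method": "step_arm", "body": {
  "moves": [
    [[1.1, 6, 0], [0, 0, -0.1], 0],
    [[2.3, 11.9, 0], [0, 0, -0.2], 0],
    [[4, 17.6, 0], [0, 0, -0.3], 0],
    [[6.3, 23.1, 0], [0, 0, -0.4], 0],
    [[9.2, 28.4, 0], [0, 0, -0.5], 0],
    [[12.6, 33.4, 0], [0, 0, -0.6], 0],
    [[16.4, 38, 0], [0, 0, -0.7], 0],
    [[20.7, 42.2, 0], [0, 0, -0.8], 0]
  ]
}}

```text
clock: 18.9
tcp_pos: [0.5425, -0.1592, 0.0762]
orientation: [0.001, -0.67, 0.742, -0.0]
wrist_force: [1.1, 1.8, 1.0]
finger_gap: 0.0001
grip_force: 1.0
```

```bash
python3 w.py .5408 -.2195; python3 -c "
from prof import *
prof('side',.094)"
```

```text
tcp [ 0.5425 -0.1592  0.0762] C in tool mm [60.2 -4.5  1.1] F tool [-1.9 -0.9 -1. ] J [-0.43  0.39 -0.24  0.94  0.   -1.9 ] head -1.673 t 18.9
side {0: 169, 10: 176, 20: 176, 30: 177, 40: 183, 50: 179, 60: 181, 70: 187, 80: 187, 90: 188, 100: 190, 110: 189, 120: 188, 130: 186, 140: 188, 150: 189, 160: 188, 170: 188, 180: 185, 190: 184, 200: 180, 210: 181, 220: 136, 230: 143, 240: 181, 250: 178, 260: 183, 270: 183, 280: 187, 290: 182, 300: 182, 310: 173, 320: 173, 330: 172, 340: 171, 350: 159}
```

Call:
{"method": "step_arm", "body": {
  "moves": [
    [[1.5, 6, 0], [0, 0, -0.1], 0],
    [[2.9, 11.8, 0], [0, 0, -0.2], 0],
    [[4.8, 17.5, 0], [0, 0, -0.3], 0],
    [[7.2, 23, 0], [0, 0, -0.4], 0],
    [[10.2, 28.2, 0], [0, 0, -0.5], 0],
    [[13.6, 33.1, 0], [0, 0, -0.6], 0],
    [[17.5, 37.7, 0], [0, 0, -0.7], 0],
    [[21.8, 41.8, 0], [0, 0, -0.8], 0]
  ]
}}

```text
clock: 19.62
tcp_pos: [0.4976, -0.1768, 0.0754]
orientation: [-0.001, 0.906, -0.423, -0.001]
wrist_force: [0.7, 2.4, 0.4]
finger_gap: -0.0005
grip_force: 0.7
```

```bash
python3 w.py .5408 -.2195; python3 -c "
from prof import *
prof('side',.094)"
```

```text
tcp [ 0.4976 -0.1768  0.0754] C in tool mm [60.5 -5.8  0.3] F tool [-1.4 -2.  -0.4] J [-0.49  0.33 -0.34  0.91  0.   -2.76] head -0.874 t 19.6167
side {0: 168, 10: 125, 20: 81, 30: 79, 40: 154, 50: 178, 60: 180, 70: 186, 80: 185, 90: 187, 100: 190, 110: 189, 120: 190, 130: 188, 140: 189, 150: 188, 160: 189, 170: 189, 180: 186, 190: 183, 200: 181, 210: 180, 220: 181, 230: 182, 240: 180, 250: 178, 260: 173, 270: 121, 280: 187, 290: 187, 300: 184, 310: 175, 320: 171, 330: 172, 340: 176, 350: 174}
```

Call:
{"method": "step_arm", "body": {
  "moves": [
    [[-12, 0, 0], [0, 0, 0], 0],
    [[-24, -5.8, 0], [0, 0, 0], 0],
    [[-23.4, -16, 0], [0, 0, 0.12], 0],
    [[-21.6, -26, 0], [0, 0, 0.24], 0],
    [[-18.6, -35.6, 0], [0, 0, 0.36], 0],
    [[-14.5, -44.8, 0], [0, 0, 0.48], 0],
    [[-9.2, -53.5, 0], [0, 0, 0.6], 0],
    [[-3, -61.5, 0], [0, 0, 0.72], 0]
  ]
}}

```text
clock: 20.33
tcp_pos: [0.5436, -0.1344, 0.0753]
orientation: [0.0, -0.696, 0.718, 0.0]
wrist_force: [-0.1, 0.7, 0.0]
finger_gap: 0.0002
grip_force: 0.0
```

Call:
{"method": "step_arm", "body": {
  "moves": [
    [[0.6, -10.1, 0], [0, 0, 0.12], 0],
    [[2.4, -20.1, 0], [0, 0, 0.24], 0],
    [[5.4, -29.8, 0], [0, 0, 0.36], 0],
    [[9.5, -39, 0], [0, 0, 0.48], 0],
    [[14.8, -47.7, 0], [0, 0, 0.6], 0],
    [[21, -55.7, 0], [0, 0, 0.72], 0],
    [[28, -63, 0], [0, 0, 0.84], 0],
    [[36, -69, 0], [0, 0, 0.96], 0]
  ]
}}

```text
clock: 21.0
tcp_pos: [0.6121, -0.1722, 0.0752]
orientation: [-0.0, -0.285, 0.958, 0.0]
wrist_force: [0.2, -0.1, 0.4]
finger_gap: -0.0001
grip_force: 0.0
```

```bash
python3 w.py .5408 -.2195; python3 -c "
from prof import *
prof('side',.0945)"
```

```text
tcp [ 0.6121 -0.1722  0.0752] C in tool mm [85.5 -0.6  0.2] F tool [-0.1 -0.2 -0.4] J [-0.4   0.51 -0.05  1.01  0.   -0.98] head -2.563 t 21.0
side {0: 175, 10: 181, 20: 176, 30: 174, 40: 183, 50: 181, 60: 183, 70: 187, 80: 186, 90: 188, 100: 190, 110: 190, 120: 191, 130: 189, 140: 189, 150: 188, 160: 189, 170: 188, 180: 186, 190: 184, 200: 181, 210: 182, 220: 181, 230: 183, 240: 180, 250: 178, 260: 178, 270: 119, 280: 187, 290: 185, 300: 184, 310: 174, 320: 169, 330: 170, 340: 175, 350: 175}
```

Call:
{"method": "step_arm", "body": {
  "moves": [
    [[12, 0, -1], [0, 0, 0], 0],
    [[20, 0, -1], [0, 0, 0], 0],
    [[23, 0, -1], [0, 0, 0], 0],
    [[25, 0, -1], [0, 0, 0], 0],
    [[26, 0, -1], [0, 0, 0], 0],
    [[26, 0, -1], [0, 0, 0], 0]
  ]
}}

```text
clock: 21.55
tcp_pos: [0.5907, -0.1861, 0.0765]
orientation: [0.002, -0.291, 0.957, 0.001]
wrist_force: [5.1, 3.5, -3.0]
finger_gap: 0.0002
grip_force: 3.2
```

```bash
python3 w.py .5408 -.2195
```

```text
tcp [ 0.5907 -0.1861  0.0765] C in tool mm [60.1  0.1  1.3] F tool [-6.2  0.1  3. ] J [-0.44  0.48 -0.09  0.99  0.   -1.03] head -2.55 t 21.55
```

Call:
{"method": "step_arm", "body": {
  "moves": [
    [[0.2, 6, 0], [0, 0, -0.1], 0],
    [[1.1, 11.9, 0], [0, 0, -0.2], 0],
    [[2.7, 17.7, 0], [0, 0, -0.3], 0],
    [[4.8, 23.4, 0], [0, 0, -0.4], 0],
    [[7.5, 28.8, 0], [0, 0, -0.5], 0],
    [[10.7, 34, 0], [0, 0, -0.6], 0],
    [[14.3, 38.8, 0], [0, 0, -0.7], 0],
    [[18.5, 43.2, 0], [0, 0, -0.8], 0]
  ]
}}

```text
clock: 22.22
tcp_pos: [0.5505, -0.1601, 0.0764]
orientation: [0.001, -0.643, 0.766, 0.0]
wrist_force: [2.1, 3.8, -0.7]
finger_gap: 0.0
grip_force: 2.3
```

```bash
python3 w.py .5408 -.2195; python3 -c "
from prof import *
prof('side',.0945)"
```

```text
tcp [ 0.5505 -0.1601  0.0764] C in tool mm [60.2 -0.7  1.3] F tool [-4.1 -1.4  0.7] J [-0.42  0.4  -0.22  0.95  0.   -1.82] head -1.745 t 22.2167
side {0: 158, 10: 174, 20: 175, 30: 176, 40: 180, 50: 179, 60: 182, 70: 186, 80: 185, 90: 187, 100: 189, 110: 190, 120: 190, 130: 187, 140: 188, 150: 188, 160: 188, 170: 188, 180: 187, 190: 184, 200: 180, 210: 180, 220: 184, 230: 181, 240: 182, 250: 179, 260: 181, 270: 186, 280: 188, 290: 184, 300: 184, 310: 144, 320: 149, 330: 171, 340: 165, 350: 162}
```

Call:
{"method": "step_arm", "body": {
  "moves": [
    [[0.7, 6, 0], [0, 0, -0.1], 0],
    [[1.7, 11.9, 0], [0, 0, -0.2], 0],
    [[3.3, 17.7, 0], [0, 0, -0.3], 0],
    [[5.4, 23.4, 0], [0, 0, -0.4], 0],
    [[8, 28.8, 0], [0, 0, -0.5], 0],
    [[11.2, 34, 0], [0, 0, -0.6], 0],
    [[14.2, 38, 0], [0, 0, -0.68], 0],
    [[17, 41, 0], [0, 0, -0.75], 0]
  ]
}}

```text
clock: 22.93
tcp_pos: [0.5058, -0.1701, 0.0763]
orientation: [-0.001, 0.878, -0.479, -0.001]
wrist_force: [-1.2, 4.3, 1.7]
finger_gap: 0.0003
grip_force: 1.8
```

```bash
python3 w.py .5408 -.2195; python3 -c "
from prof import *
prof('side',.095);prof('top',.095)"
```

```text
tcp [ 0.5058 -0.1701  0.0763] C in tool mm [60.5 -2.7  1.2] F tool [-4.3 -1.3 -1.7] J [-0.48  0.33 -0.32  0.92  0.   -2.62] head -0.999 t 22.9333
side {0: 113, 10: 169, 20: 165, 30: 177, 40: 184, 50: 180, 60: 183, 70: 186, 80: 187, 90: 186, 100: 189, 110: 188, 120: 192, 130: 190, 140: 188, 150: 188, 160: 188, 170: 187, 180: 184, 190: 183, 200: 180, 210: 181, 220: 184, 230: 182, 240: 180, 250: 175, 260: 182, 270: 188, 280: 186, 290: 184, 300: 182, 310: 173, 320: 170, 330: 170, 340: 174, 350: 163}
top {0: 157, 10: 162, 20: 165, 30: 168, 40: 170, 50: 171, 60: 172, 70: 172, 80: 172, 90: 173, 100: 172, 110: 171, 120: 171, 130: 171, 140: 170, 150: 170, 160: 169, 170: 170, 180: 170, 190: 170, 200: 170, 210: 171, 220: 170, 230: 168, 240: 165, 250: 162, 260: 158, 270: 153, 280: 149, 290: 144, 300: 141, 310: 139, 320: 140, 330: 143, 340: 147, 350: 153}
```

Nub is at about 0°, over the lug. I'll retreat radially, rise, and then check.

Call:
{"method": "step_arm", "body": {
  "moves": [
    [[-15, 0, 0], [0, 0, 0], 0],
    [[-40, 0, 0], [0, 0, 0], 0],
    [[-40, 0, -40], [0, 0, 0], 0],
    [[-40, 0, -80], [0, 0, 0], 0],
    [[-80, 0, -120], [0, 0, 0], 0],
    [[-120, 0, -150], [0, 0, 0], 0],
    [[-150, 0, -150], [0, 0, 0], 0],
    [[-150, 0, -150], [0, 0, 0], 0]
  ]
}}

```text
clock: 23.7
tcp_pos: [0.4245, -0.0424, 0.2294]
orientation: [-0.001, 0.877, -0.481, 0.001]
wrist_force: [-0.8, 0.3, 0.1]
finger_gap: -0.0001
grip_force: 0.0
```

```bash
python3 -c "
from prof import *
s=telemetry.get_state();print(s['tcp_pos'],s['wrist_force'],s['qvel'])
prof('side',.095)
a=imaging.read_camera('side')[:,:,::-1]; cv2.imwrite('pics/s4.png',cv2.resize(a[195:260,250:335],(765,585),interpolation=cv2.INTER_CUBIC))"
```

```text
[ 0.42448072 -0.04237947  0.22941588] [-0.75351005  0.29373253  0.13731132] [ 0.11766332 -0.07242096 -0.06871698 -0.01684927 -0.02873946  0.09010938]
side {0: 115, 10: 163, 20: 176, 30: 180, 40: 181, 50: 179, 60: 182, 70: 184, 80: 186, 90: 185, 100: 189, 110: 187, 120: 192, 130: 189, 140: 187, 150: 188, 160: 187, 170: 186, 180: 184, 190: 182, 200: 180, 210: 181, 220: 184, 230: 181, 240: 179, 250: 175, 260: 181, 270: 185, 280: 186, 290: 184, 300: 181, 310: 172, 320: 169, 330: 172, 340: 173, 350: 164}
```

View pics/s4.png

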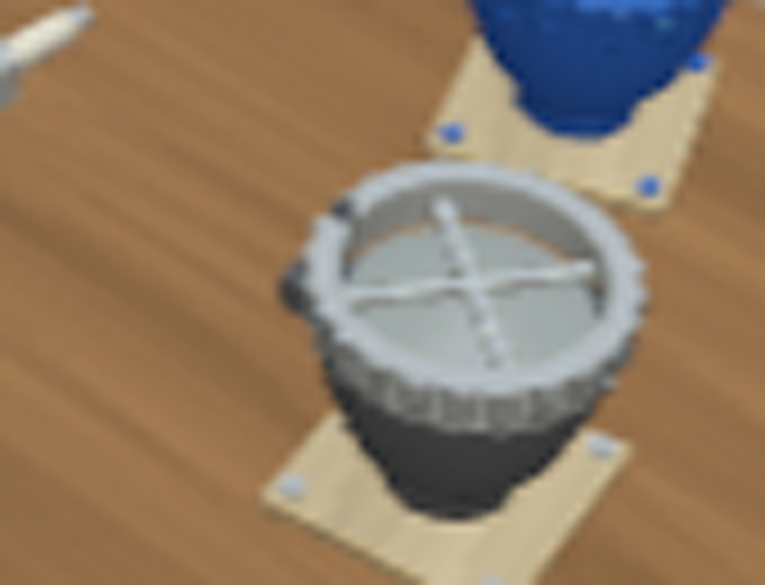

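The nub, at (343,210) in this crop, stands above the lug at (297,285). The ring is visibly raised, and the hand is clear.

Call:
{"method": "step_arm", "body": {
  "moves": [
    [[0, 0, 0], [0, 0, 0], 0],
    [[0, 0, 0], [0, 0, 0], 0],
    [[0, 0, 0], [0, 0, 0], 0],
    [[0, 0, 0], [0, 0, 0], 0]
  ]
}}

```text
clock: 24.13
tcp_pos: [0.4264, -0.0457, 0.2254]
orientation: [0.0, 0.877, -0.481, -0.001]
wrist_force: [1.0, 0.3, -0.0]
finger_gap: -0.0004
grip_force: 0.0
```

```bash
python3 -c "
from workcell import env
print(env.hand_in())"
```

```text
the job is handed in; nothing more can be done
None
```

I loosened the guarded lamp's ring two full turns anticlockwise by the camera, with its nub back above the lug and the hand clear, and handed the job in at about 24 s; no verdict was returned.

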